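# Open the combination lock of the blade box

## Robot

A 6-joint arm with a two-finger parallel gripper is mounted at the origin on a cart in front of the work surface, level with it; the furniture and walls round the work are solid. World frame = base frame: x ahead of the robot, y to its left, z up, the work surface at z = 0. Lengths are in m, angles in rad, forces in N, time in s.
With the tool pointing down it reaches from about 0.325 to 1 m from the base axis. Payload 5.1 kg.
Tool frame: the origin (TCP) lies at the very end of the fingers, on their centre line; the grasp point (between the pads) lies ctrl.grasp_offset behind it (ctrl.grasp_offset is the distance from the TCP to the grasp point, in m); z points along the fingers, y is the line along which they close (so a half turn about z gives the same grasp; the last joint's range is limited). The gripper opens to 85 mm and grips with 20 to 120 N. Pads are 22 mm wide; open, the fingers measure 114 mm over their backs; the gripper's body (76 mm by 85 mm) begins 54 mm behind the grasp point. The pads swing forward as they close: fully open they stand 13 mm farther back than shut.
Start: joints at [-1.268, 0.124, 1.65, -0, 1.367, -0.083], TCP at [0.245, -0.602, 0.231] pointing down, gripper open.
Joint ranges: [-2.61, 2.61], [-1.02, 2.33], [0.03, 2.71], [-1.35, 4.49], [0.32, 2.68], [-2.91, 2.91]. Speed limits (rad/s): [2.57, 2.57, 3.14, 3.14, 3.14, 3.14].

## Interface

Orientations are given as a unit quaternion [x, y, z, w].
In Python, from station import ctrl gives the robot as it stands.
- The arm moves only by the shell command python3 -m handwheel 'ROWS' [OPENING] [FORCE]. ROWS is JSON, a list that holds one entry, the list of rows, each a list of 4 numbers: the shift along the tool's x, y, z in units of 0.025 m (1.0 is 0.025 m), then the turn about the tool's z in units of 8 degrees (1.0 is 8 degrees). In form: [[[tx, ty, tz, turn], ...]]. A call has 1 to 8 rows; each row shifts and turns the commanded pose from where the row before left it, along the tool's axes as they then stand; what a row does not reach is not made up. A row lasts 1/10 s, in which the tool goes at most 50 mm and 8.59 degrees, less where a joint would pass 70% of its speed; a pose out of reach is approached as far as the arm can. A call with a number of a shift or a turn outside -1 to 1 is refused whole. A call with a gripper value outside its range is refused whole. OPENING is the closure, from 0 (fully open) to 1 (shut), set as the call begins (- or left out, the last holds). The fingers move at their own pace and stop on an object; FORCE is the grip in N (left out, the last holds). Time passes only in rows, so rows that do not move let the fingers close. It gives the time, the measured TCP pose, the force, the opening and the grip force at its end, in the units of the state.
- ctrl.get_state(): the state, without advancing time (a new reading comes with each control period).
- ctrl.capture(name): name is "side" or "top"; returns the picture (480x640x3 uint8, red, green, blue); there is no depth.
- ctrl.calibration(name): a dict with "intrinsics" (3x3 intrinsics, pixels), "world_from_camera" (4x4, takes a point from camera to world coordinates). Camera axes: x right, y down, z forward; pixel columns grow to the right and rows downward; lengths in m; the calibration is good to about 2 mm. A picture is of the moment at which its call begins. calibration takes no time and is no camera call.
- ctrl.sign_off(): hands the job in; it is judged then, once.
The state is a dict: "clock": time; "joints": joint angles; "joint_velocities": joint speeds; "tau": joint torques, N m; "eef_pos": TCP position; "ee_rot": TCP orientation; "ft_force": force on the tool from outside, world axes, zero at the start; "ft_torque": the same for the moment, N m; "width": opening from 0.0 (shut) to 1.0 (fully open); "gripper_force": force on a finger pad.
Only numpy, scipy, OpenCV 4.12 (cv2) and the standard library are available. Lean on these libraries where they do the work, as an engineer would, in place of code of your own. Each camera call takes 0.05 s, during which the arm holds its last target. There are 200 camera calls.

## Task

Unlock the blade box: turn its left dial to 3 and after that its right dial to 7, then slide the bolt all the way to the left and let go. The lock is worn, so each dial catches a little before or after its number: turn slowly, feel for the place where it drops in, and force neither the dials nor the bolt. Leave the things lying round the box alone.

Things in the scene. Friction and masses are not known exactly. Their poses are not given: they have to be found in the camera images.
- code_box: Fixed flat grey steel box 160 (x) x 260 (y) x 50 mm, white deck on top. Origin: centre of its underside; x to its back (away from the robot), y to its left, z up. Dial axes upright at x = 25, y = +60 (left) and -60 mm (right). Round each dial the numerals 0 to 9 run clockwise, 36 degrees apart, 0 at the back (+x); so 3 lies to the right and slightly forward, 7 to the left and slightly forward.
- left_dial (a joint): Left dial, rad, clockwise from above; 0 = pointer on 0, number n = 0.628 n, so 3 = 1.885. Friction under 0.15 N m. A slotted wheel under it takes the follower at one place only, within 0.25 rad either side of 3, different every time, about +-0.045 rad wide. Once in, the dial is blocked save for that play.
- right_dial (a joint): Right dial, same meaning; 7 = 4.398. Its slot lies within 0.25 rad either side of 7, likewise unknown and about +-0.045 rad wide. It can be felt only after the left dial is in.
- left_grip (a point): On the left dial's axis at mid-height of its grip, 69.5 mm over the desk. Black disc 46 mm across, top 7 mm over the deck, with an upright bar across it, 40 long x 12 thick, from 7 to 30 mm over the deck: pinch it across its 12 mm. A white line marks the bar's end that points at the number; the point's x axis runs along the bar to that end.
- right_grip (a point): The same point on the right dial, an equal dial.
- follower: Brass pin 6 mm across in a dark window between the dials: top of a hidden follower that a 4 N spring drives to +x. Origin: the pin, on the deck; in the box's frame x = 13 mm when locked. It jumps to 19 when the left dial is in, then to 27 when the right is in too, which frees the bolt (three marks). Over 14 N on it, from turning a blocked dial or pushing the locked bolt, breaks the lock.
- bolt (a joint): Travel of the bolt, m: 0 = shut, 0.040 = fully open (end stop); it slides to the box's left (+y), with about 2 N of friction, and stays where it is left. While locked it has only 2 mm of play.
- bolt_tab (a point): Middle of the bolt's upright dark tab, 26 (x) x 14 (y) x 22 mm, from 5 to 27 mm over the deck; shut, it is at x = -55, y = -20, z = 66 mm in the box's frame. Pinch it across its 14 mm (along y) or push it. It stands on a flat steel bar 14 mm wide whose right end passes under a 14 mm high wire staple 65 mm right of the tab.
- blade_tin: Loose green flat tin, 67 x 99 x 21 mm, to the right of the box; leave it alone. Origin: centre of its underside.
- mix_cup: Loose small white cup, 44 mm across, 32 mm high, to the right of the box; leave it alone. Origin: centre of its underside.
- ink_tube: Loose white ink tube with a black cap, 36 x 116 x 24 mm, to the left of the box; leave it alone. Origin: centre of its underside.
- tape_roll: Loose roll of tan tape, 102 mm across, 25 mm high, to the left of the box; leave it alone. Origin: centre of its underside.

How it is judged:
By the outcome, as a careful person would: the job done as asked, in the order asked, and still so for the second after the job is handed in, with the robot touching nothing.
It also fails if it takes over 67 s, if anything falls off the work surface, if the arm or the gripper's body presses on something with over 40 N, if the wrist force passes 120 N, or if a joint passes its speed limit or range.

## Working session

There is one attempt and no reset: what is moved stays moved. The work goes in short steps, Python scripts to look and compute and a shell command to move; the robot and the scene stay as the last step left them, time stands still between calls to the robot, and variables do not carry over. Pictures are saved under pics/ and viewed, at most 10 in all, crops included, and the job is handed in when it is done.

```bash
mkdir -p pics; ls; python3 - <<'E'
from station import ctrl
import cv2, numpy as np
np.set_printoptions(precision=4,suppress=True)
for n in("side","top"):
    im=ctrl.capture(n); cv2.imwrite(f"pics/{n}0.png",im[:,:,::-1]); c=ctrl.calibration(n); print(c["intrinsics"],c["world_from_camera"])
s=ctrl.get_state(); print(s, ctrl.grasp_offset)
E
```

```text
pics
[[464.5334   0.     312.7666]
 [  0.     464.5334 236.855 ]
 [  0.       0.       1.    ]] [[-0.4482 -0.783   0.4313  0.0408]
 [-0.894   0.3931 -0.2151  0.3653]
 [-0.0011 -0.482  -0.8762  1.0516]
 [ 0.      0.      0.      1.    ]]
[[550.8139   0.     326.7053]
 [  0.     550.8139 239.6641]
 [  0.       0.       1.    ]] [[-0.0109 -0.9843  0.176   0.3138]
 [-0.9999  0.0101 -0.0052  0.1296]
 [ 0.0034 -0.1761 -0.9844  1.166 ]
 [ 0.      0.      0.      1.    ]]
{'clock': 0.1, 'joints': array([-1.2676,  0.1245,  1.6518,  0.    ,  1.3679, -0.0826]), 'joint_velocities': array([ 0.0013, -0.0003, -0.0019,  0.0015, -0.0003, -0.0007]), 'tau': array([ -0.0335, -42.6961, -37.2324,  -0.0011,  -0.2075,  -0.0054]), 'eef_pos': array([ 0.2444, -0.6015,  0.23  ]), 'ee_rot': array([ 0.9814,  0.1917, -0.0001, -0.0013]), 'ft_force': array([ 0.0905, -0.0033, -0.5779]), 'ft_torque': array([ 0.0764,  0.0198, -0.02  ]), 'gripper_force': 0.0, 'width': 0.9995552638921634} 0.0187
```

View pics/top0.png

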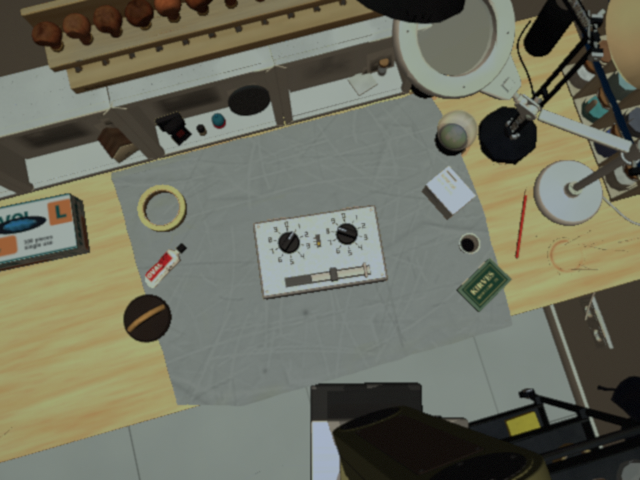

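View pics/side0.png

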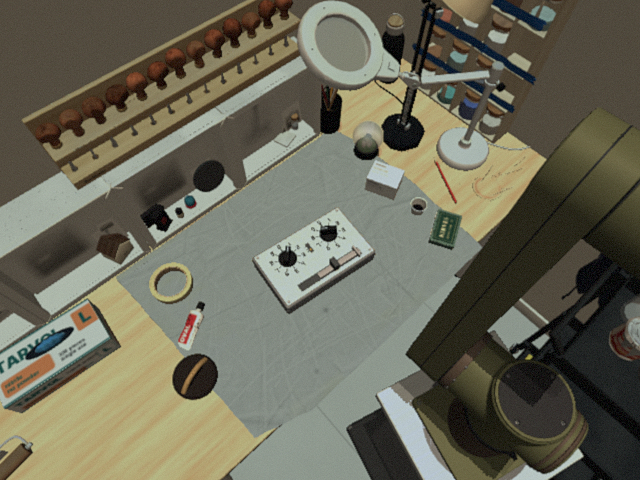

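The top view shows the box with corners near (255,223), (375,206), (386,280) and (264,298). The dials are at about (289,243) and (346,233), and the tab at (333,274). In the side view the dials are at (288,257) and (328,232). I'll enlarge both.

```bash
python3 - <<'E'
import cv2, numpy as np
a=cv2.imread("pics/top0.png")[198:303,248:393]; b=cv2.imread("pics/side0.png")[203:313,248:383]
f=lambda i:cv2.resize(i,None,fx=5.5,fy=5.5,interpolation=cv2.INTER_CUBIC)[:600,:800]
cv2.imwrite("pics/top0c.png",f(a)); cv2.imwrite("pics/side0c.png",f(b))
E
```

```text
(no output)
```

View pics/top0c.png

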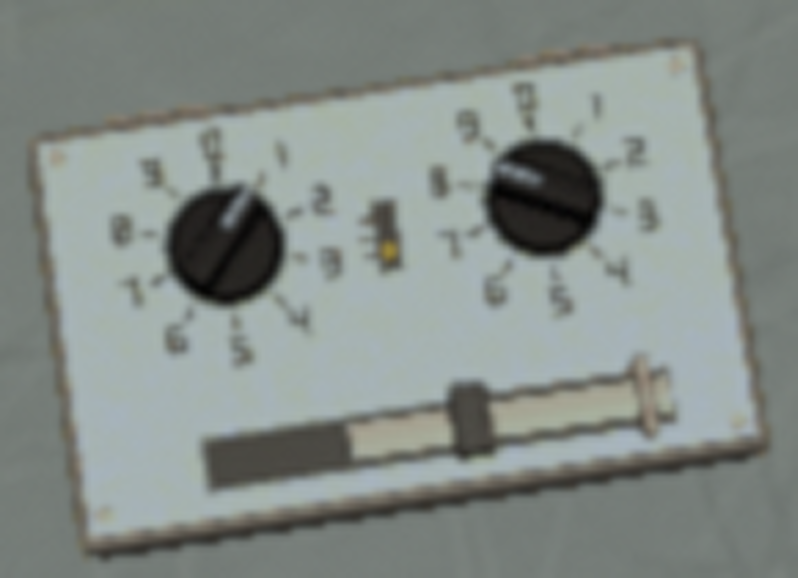

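View pics/side0c.png

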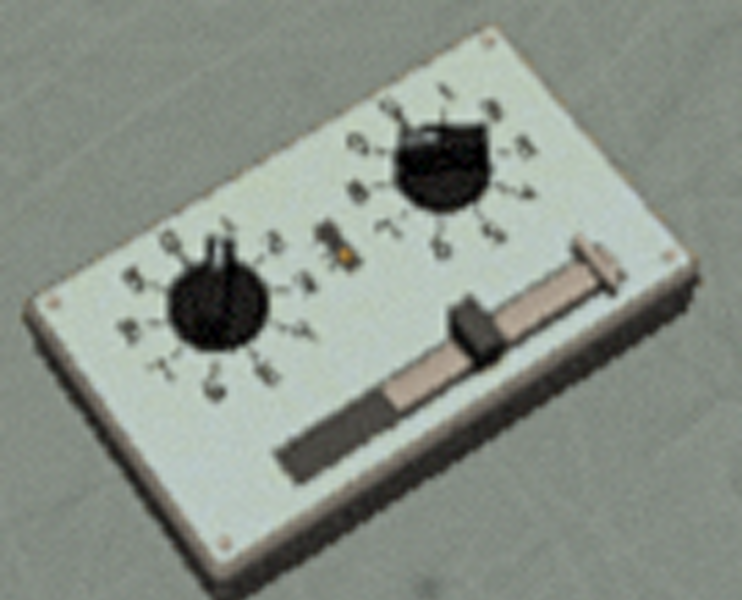

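The enlarged crops show the left pointer just before 1 and the right pointer between 8 and 9. The follower pin is at the lowest mark, so the lock is shut. Next I'll triangulate and fit the box pose.

```bash
cat > h.py <<'E'
import numpy as np, cv2
from station import ctrl
np.set_printoptions(precision=4,suppress=True)
K={};T={}
for n in("side","top"):
    c=ctrl.calibration(n);K[n]=np.array(c["intrinsics"]);T[n]=np.linalg.inv(c["world_from_camera"])
def proj(n,P):
    q=(T[n][:3,:3]@np.atleast_2d(P).T).T+T[n][:3,3]; q=q@K[n].T; return q[:,:2]/q[:,2:]
def tri(t,s):
    X=cv2.triangulatePoints(K["top"]@T["top"][:3],K["side"]@T["side"][:3],np.float64(t).T,np.float64(s).T); return (X[:3]/X[3]).T
uc=lambda p,o:(np.float64(p)+.5)/5.5-.5+np.float64(o)
E
python3 - <<'E'
from h import *
from scipy.optimize import least_squares
names="BL BR FR FL dotBL dotBR dotFR dotFL discL discR pin tabtop".split()
t=uc([(35,140),(694,43),(765,433),(86,540),(57,158),(676,65),(739,421),(104,513),(226,246),(545,197),(389,250),(470,400)],(248,198))
s=uc([(30,303),(495,28),(697,262),(218,572),(53,302),(489,41),(669,256),(225,543),(218,305),(443,165),(345,254),(476,318)],(248,203))
X=tri(t,s)
for n,x in zip(names,X):print(n,x)
L=np.array([(80,130,50),(80,-130,50),(-80,-130,50),(-80,130,50),])/1e3
def W(p,L): c,s_=np.cos(p[2]),np.sin(p[2]); return L@np.array([[c,-s_,0],[s_,c,0],[0,0,1]]).T+[p[0],p[1],p[3]]
f=lambda p:np.r_[proj("top",W(p,L))-t[:4],proj("side",W(p,L))-s[:4]].ravel()
r=least_squares(f,[.5,.1,0.1,0]);p=r.x;print("pose",p,"res",r.fun)
c,s_=np.cos(p[2]),np.sin(p[2]);R=np.array([[c,s_],[-s_,c]])
for n,x in zip(names,X):print(n,R@(x[:2]-p[:2]),x[2])
for P in [(25,60,57),(25,-60,57),(13,0,50),(-55,-20,77)]:
    w=W(p,np.array([P])/1e3);print(P,w,(proj("top",w)-(248,198)+.5)*5.5-.5,(proj("side",w)-(248,203)+.5)*5.5-.5)
E
```

```text
BL [0.5503 0.2737 0.0455]
BR [0.5858 0.0235 0.0433]
FR [0.4366 0.0014 0.0445]
FL [0.3993 0.2529 0.0485]
dotBL [0.542  0.2648 0.0529]
dotBR [0.5756 0.0318 0.052 ]
dotFR [0.441  0.0124 0.0516]
dotFL [0.4086 0.2457 0.0519]
discL [0.5076 0.2013 0.0545]
discR [0.5245 0.0823 0.0568]
pin [0.5057 0.1407 0.0535]
tabtop [0.4458 0.1104 0.0725]
pose [ 0.4971  0.1367  0.1418 -0.019 ] res [-0.2131 -1.8625  1.7154 -2.3954  1.7553  1.0544  0.5659  0.7282 -2.1835
  0.495  -0.8953 -0.7574  0.7334  1.7871 -0.5394  2.7003]
BL [0.072 0.128] 0.04547597990332376
BR [ 0.0719 -0.1246] 0.043260843969332434
FR [-0.079  -0.1254] 0.04450121417927152
FL [-0.0804  0.1288] 0.04845557949726343
dotBL [0.0626 0.1204] 0.052939058439344794
dotBR [ 0.0629 -0.115 ] 0.05198910555685148
dotFR [-0.0731 -0.1152] 0.051564128063878854
dotFL [-0.0722  0.1204] 0.05189517240515592
discL [0.0196 0.0625] 0.05453389419186047
discR [ 0.0195 -0.0577] 0.056782382954826634
pin [0.0091 0.0027] 0.05353612271380658
tabtop [-0.0544 -0.0188] 0.0724745190694556
(25, 60, 57) [[0.5133 0.1997 0.038 ]] [[234.0215 239.1873]] [[216.6865 309.3899]]
(25, -60, 57) [[0.5303 0.0809 0.038 ]] [[547.4296 191.9774]] [[437.7908 173.901 ]]
(13, 0, 50) [[0.5099 0.1386 0.031 ]] [[395.8939 249.5649]] [[344.1372 267.3985]]
(-55, -20, 77) [[0.4454 0.1092 0.058 ]] [[476.6878 409.0782]] [[471.6484 330.8386]]
```

The corner dots give a consistent fit: centre (0.4918, 0.1387), yaw 0.142. In that frame the discs fall at (24.4, ±60) and the pin at 13.9 mm, as the text says. Next are the bar angles from both views and the tool-frame distances.

```bash
cat >> h.py <<'E'
C=np.array([.4918,.1387]);YAW=.142
def B(x,y): c,s=np.cos(YAW),np.sin(YAW); return C+np.array([c*x-s*y,s*x+c*y])
def psi():
    q=ctrl.get_state()["ee_rot"]; return 2*np.arctan2(q[1],q[0])
def go(xy,z,ps=None):
    s=ctrl.get_state();a=psi();d=np.r_[xy,z]-s["eef_pos"]
    ex=np.array([np.cos(a),np.sin(a)]);ey=np.array([np.sin(a),-np.cos(a)])
    print("units",np.array([d[:2]@ex,d[:2]@ey,-d[2]])/.025,"psi",np.degrees(a),"turn",None if ps is None else -(np.degrees(ps)-np.degrees(a))/8)
E
python3 - <<'E'
from h import *
im={n:cv2.cvtColor(cv2.imread(f"pics/{n}0.png"),cv2.COLOR_BGR2GRAY).astype(float) for n in("top","side")}
# render bar top white line: brightness along candidate line from axis outwards at z=.080
for nm,y in(("L",.06),("R",-.06)):
    o=B(.025,y)
    for n in im:
        best=[]
        for d in np.arange(0,360,3):
            w=YAW-np.radians(d); r=np.linspace(.004,.018,15)
            P=np.c_[o[0]+r*np.cos(w),o[1]+r*np.sin(w),np.full(15,.080)]
            uv=proj(n,P).astype(np.float32)
            v=cv2.remap(im[n].astype(np.float32),uv[:,0].reshape(1,-1),uv[:,1].reshape(1,-1),cv2.INTER_LINEAR).mean()
            best.append((v,d))
        best=np.array(best);i=best[:,0].argmax();w=best[:,0]-40;k=[(i+j)%120 for j in range(-7,8)]
        print(nm,n,best[i],[(int(best[j,1]),int(best[j,0])) for j in k])
print(B(.025,.06),B(.025,-.06),B(-.055,-.02));go(B(.025,.06),.2)
E
```

```text
L top [110.0854  39.    ] [(18, 65), (21, 70), (24, 77), (27, 85), (30, 95), (33, 103), (36, 109), (39, 110), (42, 105), (45, 96), (48, 85), (51, 73), (54, 63), (57, 54), (60, 46)]
L side [131.057   6.   ] [(345, 94), (348, 104), (351, 114), (354, 121), (357, 126), (0, 129), (3, 130), (6, 131), (9, 129), (12, 123), (15, 114), (18, 102), (21, 90), (24, 80), (27, 69)]
R top [109.1615 300.    ] [(279, 46), (282, 55), (285, 64), (288, 74), (291, 86), (294, 96), (297, 104), (300, 109), (303, 107), (306, 99), (309, 89), (312, 78), (315, 68), (318, 59), (321, 53)]
R side [147.8322  18.    ] [(357, 139), (0, 140), (3, 142), (6, 143), (9, 145), (12, 146), (15, 147), (18, 147), (21, 146), (24, 145), (27, 141), (30, 134), (33, 127), (36, 119), (39, 121)]
[0.5081 0.2016] [0.525  0.0828] [0.4402 0.1111]
units [ 21.8625 -25.7937   1.1987] psi 22.107351230309156 turn None
```

```bash
A='x'; 
python3 -m handwheel '[[[0.84,-0.99,0,0],[0.84,-0.99,0,0],[0.84,-0.99,0,0],[0.84,-0.99,0,0],[0.84,-0.99,0,0],[0.84,-0.99,0,0],[0.84,-0.99,0,0],[0.84,-0.99,0,0]]]' 0.4 30
python3 -m handwheel '[[[0.84,-0.99,0,0],[0.84,-0.99,0,0],[0.84,-0.99,0,0],[0.84,-0.99,0,0],[0.84,-0.99,0,0],[0.84,-0.99,0,0],[0.84,-0.99,0,0],[0.84,-0.99,0,0]]]'
python3 -m handwheel '[[[0.84,-0.99,0,0],[0.84,-0.99,0,0],[0.84,-0.99,0,0],[0.84,-0.99,0,0],[0.84,-0.99,0,0],[0.84,-0.99,0,0],[0.84,-0.99,0,0],[0.84,-0.99,0,0]]]'
python3 -m handwheel '[[[0.84,-0.99,0,0],[0.84,-0.99,0,0],[0,0,0,-1],[0,0,0,-1],[0,0,0,-1],[0,0,0,-1],[0,0,0,-1],[0,0,0,-1]]]'
python3 -m handwheel '[[[0,0,0,-1],[0,0,0,-1],[0,0,0,-1],[0,0,0,-1],[0,0,0,-1],[0,0,0,-1],[0,0,0,-1],[0,0,0,-1]]]'
python3 -m handwheel '[[[0,0,0,-1],[0,0,0,-1],[0,0,0,0]]]'
python3 -c "
from h import *
print(ctrl.get_state());go(B(.025,.06),.061,np.radians(150.1))"
```

```text
clock: 0.9
eef_pos: [0.3258, -0.3541, 0.2308]
ee_rot: [0.981, 0.192, -0.0, -0.0]
ft_force: [0.3, -0.3, 0.3]
width: 0.6
gripper_force: 0.0
clock: 1.7
eef_pos: [0.4069, -0.1075, 0.231]
ee_rot: [0.981, 0.192, -0.0, -0.0]
ft_force: [-0.0, -0.4, 0.3]
width: 0.599
gripper_force: 0.0
clock: 2.5
eef_pos: [0.488, 0.1392, 0.2309]
ee_rot: [0.981, 0.192, -0.0, 0.0]
ft_force: [0.1, -1.6, -0.5]
width: 0.602
gripper_force: 0.0
clock: 3.3
eef_pos: [0.508, 0.1994, 0.2308]
ee_rot: [0.817, 0.577, -0.0, -0.0]
ft_force: [0.6, -0.4, -0.7]
width: 0.603
gripper_force: 0.0
clock: 4.1
eef_pos: [0.508, 0.1993, 0.2308]
ee_rot: [0.387, 0.922, -0.0, -0.0]
ft_force: [0.5, -0.9, -0.1]
width: 0.604
gripper_force: 0.0
clock: 4.4
eef_pos: [0.508, 0.1994, 0.2308]
ee_rot: [0.258, 0.966, -0.0, -0.0]
ft_force: [0.1, -0.5, 0.2]
width: 0.599
gripper_force: 0.0
{'clock': 4.4, 'joints': array([ 0.2756, -0.1068,  1.8832,  0.    ,  1.3659, -0.7732]), 'joint_velocities': array([-0.0003, -0.0001, -0.0017,  0.0006, -0.0008,  0.1002]), 'tau': array([  0.0023, -31.6122, -36.6001,  -0.0012,   0.001 ,  -0.6243]), 'eef_pos': array([0.508 , 0.1994, 0.2308]), 'ee_rot': array([ 0.2581,  0.9661, -0.0002, -0.0003]), 'ft_force': array([ 0.1381, -0.5339,  0.1536]), 'ft_torque': array([-0.0385, -0.0333,  0.0051]), 'gripper_force': 0.0, 'width': 0.5990357626603776}
units [0.0443 0.0792 6.7934] psi 150.08655423939717 turn -0.001680720075352582
```

```bash
python3 -m handwheel '[[[0.04,0.08,1,0],[0,0,1,0],[0,0,1,0],[0,0,1,0],[0,0,0.8,0],[0,0,0,0]]]'
python3 - <<'E'
from h import *
o=[]
for n,(x,y) in(("top",(235,190)),("side",(230,190))):
    i=ctrl.capture(n)[:,:,::-1];cv2.imwrite(f"pics/{n}1.png",i);o.append(cv2.resize(i[y:y+150,x:x+100],None,fx=4,fy=4,interpolation=cv2.INTER_CUBIC))
cv2.imwrite("pics/c1.png",np.hstack(o));go(B(.025,.06),.061,np.radians(150.1))
E
```

```text
clock: 5.0
eef_pos: [0.5058, 0.2009, 0.1075]
ee_rot: [0.259, 0.966, -0.002, -0.003]
ft_force: [-0.1, -0.1, -0.2]
width: 0.602
gripper_force: 0.0
units [ 0.0091 -0.0051  2.0127] psi 150.00962637768015 turn -0.011296702789980628
```

View pics/c1.png

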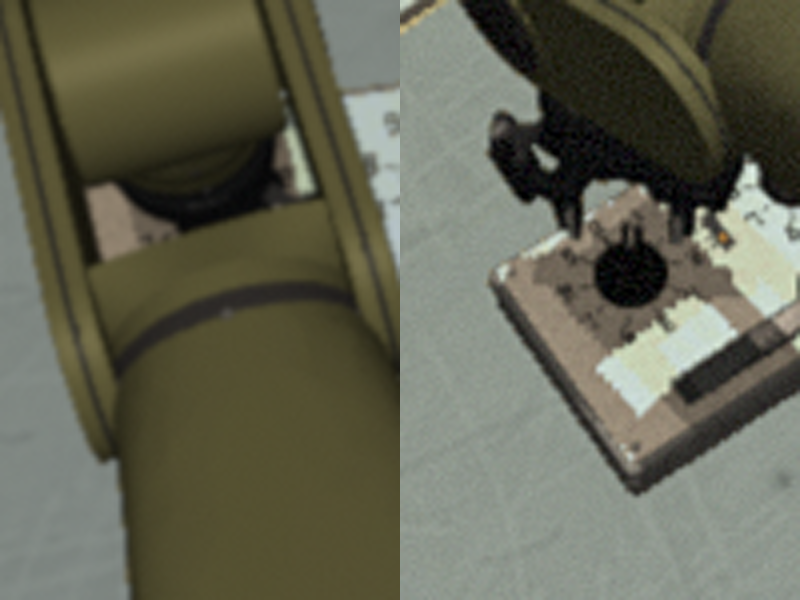

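The side camera sees the fingers straddling the left bar and the pin at about (310,249). The top view is blocked by the arm. I'll lower and grip.

```bash
python3 -m handwheel '[[[0,0,0.7,0],[0,0,0.6,0],[0,0,0.4,0],[0,0,0.3,0],[0,0,0,0],[0,0,0,0]]]'
python3 -m handwheel '[[[0,0,0,0],[0,0,0,0],[0,0,0,0],[0,0,0,0],[0,0,0,0],[0,0,0,0]]]' 1 30
cat >> h.py <<'E'
def pin(show=None):
    im=ctrl.capture("side"); 
    if show: cv2.imwrite(f"pics/{show}.png",cv2.resize(im[190:340,230:400,::-1],None,fx=4,fy=4,interpolation=cv2.INTER_CUBIC))
    i=im.astype(float); uv=proj("side",np.array([[*B(x,0),.053] for x in(.013,.019,.027)]))
    x0,y0=(uv.mean(0)-12).astype(int); c=i[y0:y0+24,x0:x0+24]
    m=np.clip(c[...,0]-c[...,2]-60,0,None); g=np.indices(m.shape)
    p=np.array([(g[1]*m).sum(),(g[0]*m).sum()])/m.sum()+[x0,y0] if m.sum()>0 else np.zeros(2)
    d=(uv[2]-uv[0]); d2=d@d
    s=ctrl.get_state()
    print("pin x mm",13+14*((p-uv[0])@d)/d2,"off",p-uv[0],"mass",m.sum(),"psi",np.degrees(psi()),"Tz",s["ft_torque"],"F",s["ft_force"],"grip",s["gripper_force"],s["width"],"t",s["clock"],"pos",s["eef_pos"])
E
python3 -c "
from h import *
pin('c2')"
```

```text
clock: 5.7
eef_pos: [0.5086, 0.2017, 0.0615]
ee_rot: [0.258, 0.966, 0.0, 0.0]
ft_force: [0.6, 0.0, -0.4]
width: 0.6
gripper_force: 0.0
clock: 6.3
eef_pos: [0.5089, 0.2019, 0.062]
ee_rot: [0.258, 0.966, 0.0, 0.0]
ft_force: [-0.6, 0.9, 4.7]
width: 0.133
gripper_force: 34.4
pin x mm 13.92167666727693 off [-0.0887 -0.3755] mass 92.0 psi 150.10457125702735 Tz [-0.035   0.0976  0.0258] F [-0.5743 -0.3463  5.1744] grip 34.467288851737976 0.12899087255610706 t 6.35 pos [0.5089 0.2019 0.062 ]
```

View pics/c2.png

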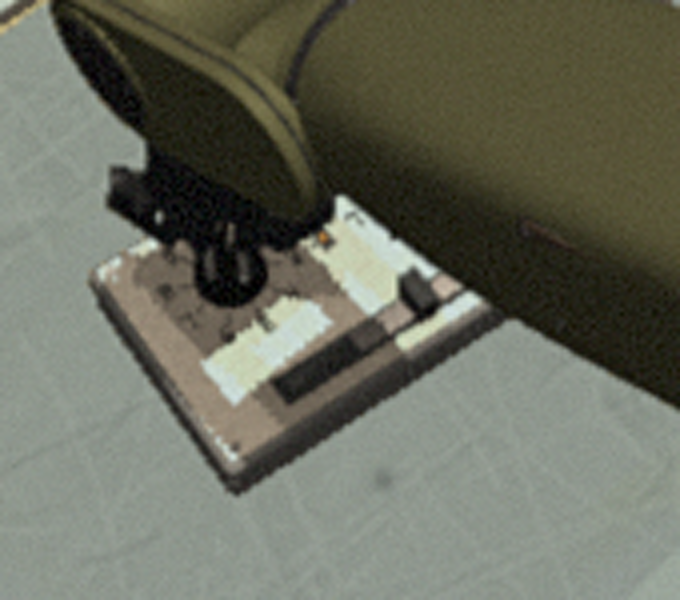

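Gripped at 11 mm. The pin is seen at about (311,250) beside the wrist, still locked. I'll turn clockwise 48° to just before the slot window.

```bash
python3 -m handwheel '[[[0,0,0,0.75],[0,0,0,0.75],[0,0,0,0.75],[0,0,0,0.75],[0,0,0,0.75],[0,0,0,0.75],[0,0,0,0.75],[0,0,0,0.75]]]'
python3 -m handwheel '[[[0,0,0,0],[0,0,0,0]]]'
python3 -c "
from h import *
pin('c3')"
python3 -m handwheel '[[[0,0,0,0.13],[0,0,0,0.13],[0,0,0,0.0]]]' >/dev/null
python3 -c "
from h import *
pin()"
```

```text
clock: 7.15
eef_pos: [0.5087, 0.2016, 0.062]
ee_rot: [0.63, 0.777, -0.0, 0.0]
ft_force: [-1.1, -2.0, 5.6]
width: 0.134
gripper_force: 34.7
clock: 7.35
eef_pos: [0.5087, 0.2016, 0.062]
ee_rot: [0.629, 0.778, 0.0, 0.0]
ft_force: [-1.0, -1.5, 5.3]
width: 0.127
gripper_force: 34.7
pin x mm 13.75408493034951 off [-0.0462 -0.3277] mass 89.0 psi 102.08350289376666 Tz [-0.1367  0.2548 -0.0399] F [-1.8457 -1.8213  5.1028] grip 34.69299674034119 0.13212603084899946 t 7.4 pos [0.5087 0.2016 0.062 ]
pin x mm 13.826806723109122 off [-0.0691 -0.345 ] mass 82.0 psi 100.0261674967038 Tz [-0.2153  0.2078 -0.0215] F [-1.1974 -0.6177  5.5242] grip 34.63575839996338 0.12924215504672396 t 7.75 pos [0.5086 0.2016 0.062 ]
```

View pics/c3.png

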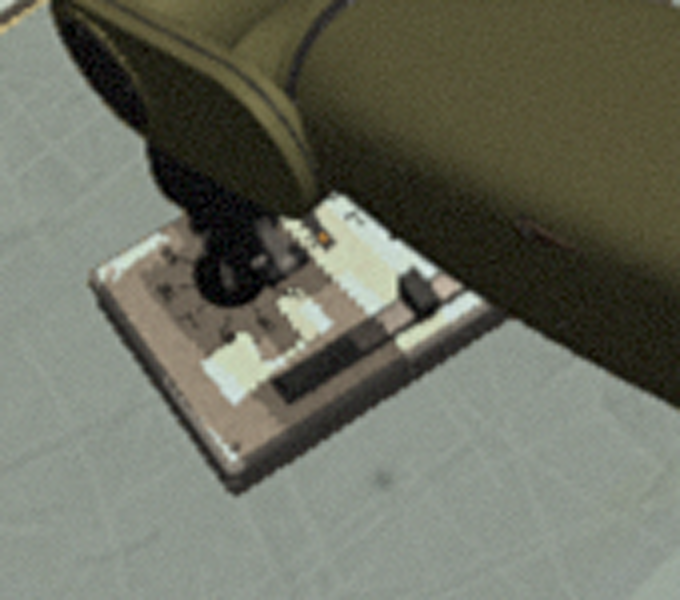

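The pin is clearly visible at (310,250) with its window free above it. I'll turn slowly in 2.5° steps and stop as soon as the pin jumps.

```bash
cat > chk.py <<'E'
import sys
from h import *
im=ctrl.capture("side"); i=im.astype(float); uv=proj("side",np.array([[*B(x,0),.053] for x in(.013,.019,.027)]))
x0,y0=(uv.mean(0)-12).astype(int); c=i[y0:y0+24,x0:x0+24]
m=np.clip(c[...,0]-c[...,2]-60,0,None); g=np.indices(m.shape)
p=np.array([(g[1]*m).sum(),(g[0]*m).sum()])/max(m.sum(),1)+[x0,y0]; d=uv[2]-uv[0]
x=12.2+14*((p-uv[0])@d)/(d@d); s=ctrl.get_state()
print(f"pin {x:.1f} mass {m.sum():.0f} psi {np.degrees(psi()):.1f} Tz {s['ft_torque']} grip {s['gripper_force']:.0f} t {s['clock']:.2f}",s["eef_pos"])
sys.exit(0 if m.sum()>30 and x<float(sys.argv[1]) else 1)
E
H="python3 -m handwheel"; C="python3 chk.py 16"
python3 -m handwheel '[[[0,0,0,0.16],[0,0,0,0.16],[0,0,0,0]]]' >/dev/null && $C && \
python3 -m handwheel '[[[0,0,0,0.16],[0,0,0,0.16],[0,0,0,0]]]' >/dev/null && $C && \
python3 -m handwheel '[[[0,0,0,0.16],[0,0,0,0.16],[0,0,0,0]]]' >/dev/null && $C && \
python3 -m handwheel '[[[0,0,0,0.16],[0,0,0,0.16],[0,0,0,0]]]' >/dev/null && $C && \
python3 -m handwheel '[[[0,0,0,0.16],[0,0,0,0.16],[0,0,0,0]]]' >/dev/null && $C && \
python3 -m handwheel '[[[0,0,0,0.16],[0,0,0,0.16],[0,0,0,0]]]' >/dev/null && $C && \
python3 -m handwheel '[[[0,0,0,0.16],[0,0,0,0.16],[0,0,0,0]]]' >/dev/null && $C && \
python3 -m handwheel '[[[0,0,0,0.16],[0,0,0,0.16],[0,0,0,0]]]' >/dev/null && $C && \
python3 -m handwheel '[[[0,0,0,0.16],[0,0,0,0.16],[0,0,0,0]]]' >/dev/null && $C
```

```text
pin 13.4 mass 81 psi 97.5 Tz [-0.2139  0.1948 -0.0473] grip 35 t 8.10 [0.5086 0.2016 0.062 ]
pin 16.3 mass 146 psi 94.9 Tz [-0.2259  0.226  -0.0787] grip 35 t 8.45 [0.5086 0.2016 0.062 ]
```

```bash
python3 -m handwheel '[[[0,0,0,0],[0,0,0,0]]]' ; python3 chk.py 16; python3 -c "
from h import *
im=ctrl.capture('side')[:,:,::-1]; cv2.imwrite('pics/s4.png',im)
a=cv2.imread('pics/c3.png')[140:300,220:400]
print(proj('side',np.array([[*B(x,0),.053] for x in(.013,.019,.027)])))
b=cv2.resize(im[190:340,230:400],None,fx=4,fy=4,interpolation=cv2.INTER_CUBIC)[140:300,220:400]
cv2.imwrite('pics/c4.png',cv2.resize(np.hstack([a,b]),None,fx=2.2,fy=2.2))"
```

```text
clock: 8.65
eef_pos: [0.5086, 0.2016, 0.062]
ee_rot: [0.676, 0.737, 0.0, 0.0]
ft_force: [-1.8, -1.3, 7.2]
width: 0.13
gripper_force: 34.7
pin 16.6 mass 128 psi 94.9 Tz [-0.2327  0.2405 -0.1332] grip 35 t 8.70 [0.5086 0.2016 0.062 ]
[[310.3496 249.1255]
 [308.9431 247.3181]
 [307.0769 244.9202]]
```

View pics/c4.png

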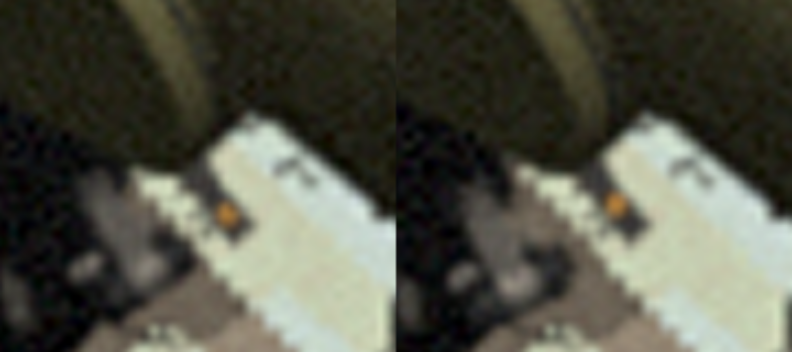

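The pin has moved about (-7,-8) crop pixels, some 3–4 mm, so it may be only part way in. I'll nudge in half-degree steps and watch the torque.

```bash
python3 -m handwheel '[[[0,0,0,0.06],[0,0,0,0]]]' >/dev/null; python3 chk.py 16;python3 -m handwheel '[[[0,0,0,0.06],[0,0,0,0]]]' >/dev/null; python3 chk.py 16
```

```text
pin 17.0 mass 98 psi 94.4 Tz [-0.1971  0.3197 -0.1276] grip 35 t 9.00 [0.5086 0.2016 0.062 ]
pin 18.4 mass 64 psi 93.9 Tz [-0.1852  0.2769 -0.0321] grip 35 t 9.25 [0.5086 0.2016 0.062 ]
```

```bash
python3 -m handwheel '[[[0,0,0,0],[0,0,0,0]]]' >/dev/null; python3 chk.py 16;python3 -m handwheel '[[[0,0,0,0.08],[0,0,0,0]]]' >/dev/null; python3 chk.py 16
```

```text
pin 18.6 mass 73 psi 93.9 Tz [-0.2029  0.2982 -0.0652] grip 35 t 9.50 [0.5086 0.2016 0.062 ]
pin 18.9 mass 84 psi 93.3 Tz [-0.1713  0.2448 -0.0427] grip 35 t 9.75 [0.5086 0.2016 0.062 ]
```

```bash
python3 -m handwheel '[[[0,0,0,0.08],[0,0,0,0]]]' >/dev/null; python3 chk.py 16;python3 -m handwheel '[[[0,0,0,0.06],[0,0,0,0]]]' >/dev/null; python3 chk.py 16
```

```text
pin 18.8 mass 86 psi 92.7 Tz [-0.1828  0.3242 -0.0725] grip 35 t 10.00 [0.5086 0.2016 0.062 ]
pin 18.8 mass 90 psi 92.2 Tz [-0.1765  0.3356 -0.0015] grip 35 t 10.25 [0.5086 0.2016 0.062 ]
```

The pin stays at about 18.8 mm with low torque, so the left dial is in. I'll release, rise and move to the right dial.

```bash
python3 -m handwheel '[[[0,0,0,0],[0,0,0,0],[0,0,0,0],[0,0,-0.5,0],[0,0,-1,0],[0,0,-1,0],[0,0,0,0]]]' 0.4
python3 -m handwheel '[[[0,0,0,1],[0,0,0,1],[0,0,0,1],[0,0,0,0.14],[0,0,0,0],[0,0,0,0]]]' >/dev/null
python3 -c "
from h import *
go(B(.0253,-.06),.0615,np.radians(67.1))"; python3 chk.py 16
```

```text
clock: 10.95
eef_pos: [0.5114, 0.2025, 0.129]
ee_rot: [0.693, 0.72, 0.004, 0.002]
ft_force: [1.0, -1.2, 0.6]
width: 0.603
gripper_force: 0.0
units [-4.1128  2.4717  2.4841] psi 67.17567431493111 turn 0.009459289366390067
pin 18.8 mass 90 psi 67.2 Tz [-0.1075 -0.0136 -0.0156] grip 0 t 11.60 [0.5083 0.2017 0.1237]
```

```bash
python3 -m handwheel '[[[-0.82,0.49,0,0],[-0.82,0.49,0,0],[-0.82,0.49,0,0],[-0.82,0.49,0,0],[-0.83,0.51,0,0],[0,0,0,0],[0,0,0,0]]]' >/dev/null
python3 -c "
from h import *
go(B(.0253,-.06),.0615,np.radians(67.1))"; python3 chk.py 16
python3 -m handwheel '[[[0,0,0.8,0],[0,0,0.7,0],[0,0,0.5,0],[0,0,0.3,0],[0,0,0.18,0],[0,0,0,0]]]'
python3 -m handwheel '[[[0,0,0,0],[0,0,0,0],[0,0,0,0],[0,0,0,0],[0,0,0,0],[0,0,0,0]]]' 1 30
python3 -c "
from h import *
pin('c5')"; python3 chk.py 16
```

```text
units [0.0051 0.0013 2.4919] psi 67.03191052675923 turn -0.008511184155095108
pin 18.8 mass 9 psi 67.1 Tz [-0.026   0.01    0.0364] grip 0 t 12.35 [0.5252 0.0833 0.1238]
clock: 12.95
eef_pos: [0.525, 0.0832, 0.0615]
ee_rot: [0.833, 0.553, -0.0, -0.0]
ft_force: [-0.2, -1.1, 1.2]
width: 0.598
gripper_force: 0.0
clock: 13.55
eef_pos: [0.5256, 0.0832, 0.0627]
ee_rot: [0.834, 0.552, 0.0, -0.0]
ft_force: [-1.9, 1.6, 5.2]
width: 0.133
gripper_force: 30.0
pin x mm 19.584699534941052 off [-1.3496 -2.1255] mass 11.0 psi 67.05331786359801 Tz [ 0.3242  0.3046 -0.0226] F [-1.6001  1.6353  5.6559] grip 29.962247908115387 0.13384653500081115 t 13.6 pos [0.5256 0.0833 0.0627]
pin 18.8 mass 8 psi 67.1 Tz [ 0.306   0.3471 -0.028 ] grip 30 t 13.65 [0.5257 0.0833 0.0627]
```

View pics/c5.png

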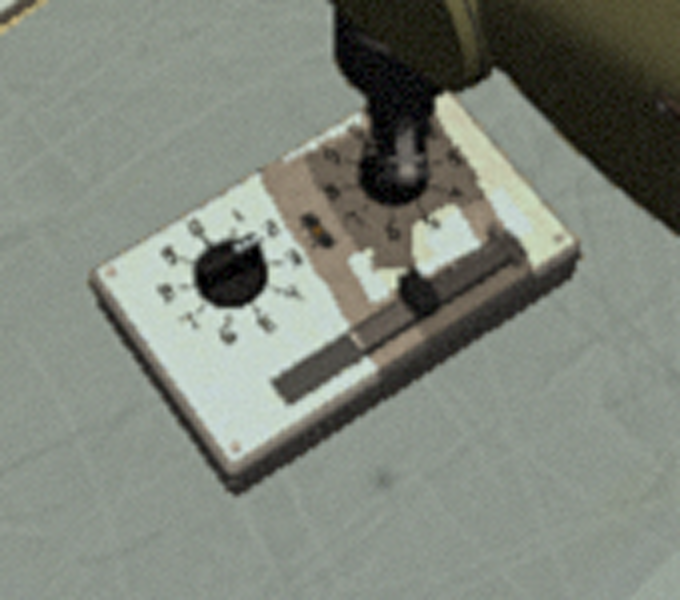

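The side view shows the right dial gripped, the left pointer between 2 and 3, and the pin in shadow at the middle mark, crop (318,230). I'll adapt the detector to the shadow and turn counterclockwise 28° first.

```bash
sed -i 's|^m=.*|m=np.clip((c[...,0]-c[...,2])/(c.max(2)+10)-.36,0,None)*1000; g=np.indices(m.shape)|' chk.py; python3 chk.py 23
python3 -m handwheel '[[[0,0,0,-0.5],[0,0,0,-0.5],[0,0,0,-0.5],[0,0,0,-0.5],[0,0,0,-0.5],[0,0,0,-0.5],[0,0,0,-0.5],[0,0,0,0]]]' >/dev/null; python3 chk.py 23; python3 - <<'E'
from h import *
im=ctrl.capture("side").astype(int)[238:256,300:318]
print(im[...,0]-im[...,2])
print(im.max(2))
E
```

```text
pin 18.8 mass 645 psi 67.1 Tz [ 0.303   0.3437 -0.0835] grip 30 t 13.70 [0.5256 0.0833 0.0627]
pin 18.9 mass 762 psi 95.1 Tz [0.3591 0.3941 0.0424] grip 30 t 14.55 [0.5256 0.0833 0.0627]
[[ 30  32  30  28  29  31  31  30  34  32  30  22  12  12   9  20  21  22]
 [ 33  30  31  32  28  32  29  33  30  32  31  24  15  13  16  18  21  21]
 [ 33  32  32  31  30  31  29  29  32  31  32  29  23  17  21  21  24  23]
 [ 33  29  31  29  30  32  32  32  32  30  31  30  22  22  21  22  24  18]
 [ 35  28  34  31  31  30  32  28  30  28  30  30  30  21  25  22  20  24]
 [ 23  30  31  29  29  20  23  17  20  31  30  33  30  29  26  17  20  14]
 [ 15  29  30  31  30  16   3   0   9  18  26  31  30  31  25  19  16  17]
 [  2  20  33  32  30  19   8   0   0  12  26  30  31  30  28  27  21  23]
 [ -3  15  31  33  33  20  11  10  23  54  36  33  32  32  32  28  23  25]
 [  0  -3  16  32  31  29  29  14  50  74  44  23  28  32  32  26  22  21]
 [-11 -13  -5  21  30  33  31  21  31  49  25   9  17  30  30  32  27  23]
 [ -9 -10  -9  15  31  32  28  23  13  15   7   0   8  21  30  31  35  28]
 [ -6  -7  -7
[... 1088 characters left out ...]
150 149 148 121 109 108]
 [202 194 157 144 138 129 126  78  91 113  99 111 138 149 152 133 116 108]
 [203 217 200 154 142 150 149 103  78  85  60  65  98 138 145 144 137 114]
 [214 215 214 167 146 145 136 109  84  68  39  38  57 111 140 146 151 137]
 [211 216 215 201 160 146 137 131  92  72  47  33  40  83 129 152 150 143]
 [213 215 218 216 199 159 144 128  96 113  81  52  65 109 144 151 147 147]
 [212 212 180 152 201 198 157 134 127 141 133 125 126 139 146 146 148 144]
 [210 170 170 112 141 203 166 142 141 147 149 147 148 145 150 147 149 150]
 [211 188 165 114  88 166 189 154 151 144 146 147 149 148 148 145 146 178]
 [177 207 195 139  85 151 205 164 148 147 152 151 150 147 147 149 149 198]]
```

```bash
C="python3 chk.py 20"
python3 -m handwheel '[[[0,0,0,-0.14],[0,0,0,-0.14],[0,0,0,0]]]' >/dev/null && $C && \
python3 -m handwheel '[[[0,0,0,-0.14],[0,0,0,-0.14],[0,0,0,0]]]' >/dev/null && $C && \
python3 -m handwheel '[[[0,0,0,-0.14],[0,0,0,-0.14],[0,0,0,0]]]' >/dev/null && $C && \
python3 -m handwheel '[[[0,0,0,-0.14],[0,0,0,-0.14],[0,0,0,0]]]' >/dev/null && $C && \
python3 -m handwheel '[[[0,0,0,-0.14],[0,0,0,-0.14],[0,0,0,0]]]' >/dev/null && $C && \
python3 -m handwheel '[[[0,0,0,-0.14],[0,0,0,-0.14],[0,0,0,0]]]' >/dev/null && $C && \
python3 -m handwheel '[[[0,0,0,-0.14],[0,0,0,-0.14],[0,0,0,0]]]' >/dev/null && $C && \
python3 -m handwheel '[[[0,0,0,-0.14],[0,0,0,-0.14],[0,0,0,0]]]' >/dev/null && $C && \
python3 -m handwheel '[[[0,0,0,-0.14],[0,0,0,-0.14],[0,0,0,0]]]' >/dev/null && $C && \
python3 -m handwheel '[[[0,0,0,-0.14],[0,0,0,-0.14],[0,0,0,0]]]' >/dev/null && $C
```

```text
pin 19.0 mass 635 psi 97.3 Tz [ 0.3711  0.3982 -0.0013] grip 30 t 14.95 [0.5256 0.0833 0.0627]
pin 18.5 mass 708 psi 99.5 Tz [0.341  0.4182 0.0039] grip 30 t 15.30 [0.5256 0.0834 0.0627]
pin 18.9 mass 765 psi 101.8 Tz [0.3748 0.3941 0.0155] grip 30 t 15.65 [0.5256 0.0833 0.0627]
pin 18.8 mass 798 psi 104.0 Tz [0.3647 0.3597 0.0156] grip 30 t 16.00 [0.5256 0.0833 0.0627]
pin 19.8 mass 932 psi 106.3 Tz [0.352  0.3613 0.0738] grip 30 t 16.35 [0.5256 0.0833 0.0627]
pin 21.9 mass 700 psi 108.5 Tz [0.3137 0.3812 0.1478] grip 30 t 16.70 [0.5256 0.0833 0.0627]
```

It's dropping in. Half-degree steps now.

```bash
C="python3 chk.py 26.3"
python3 -m handwheel '[[[0,0,0,-0.07],[0,0,0,0],[0,0,0,0]]]' >/dev/null && $C && \
python3 -m handwheel '[[[0,0,0,-0.07],[0,0,0,0],[0,0,0,0]]]' >/dev/null && $C && \
python3 -m handwheel '[[[0,0,0,-0.07],[0,0,0,0],[0,0,0,0]]]' >/dev/null && $C && \
python3 -m handwheel '[[[0,0,0,-0.07],[0,0,0,0],[0,0,0,0]]]' >/dev/null && $C
```

```text
pin 24.0 mass 806 psi 109.1 Tz [0.3561 0.3818 0.069 ] grip 30 t 17.05 [0.5256 0.0833 0.0627]
pin 25.3 mass 601 psi 109.6 Tz [0.3136 0.4063 0.1293] grip 30 t 17.40 [0.5256 0.0833 0.0627]
pin 25.5 mass 622 psi 110.2 Tz [0.3739 0.422  0.0223] grip 30 t 17.75 [0.5256 0.0833 0.0627]
pin 25.7 mass 585 psi 110.7 Tz [ 0.3681  0.4335 -0.017 ] grip 30 t 18.10 [0.5256 0.0833 0.0627]
```

The pin holds at its third place, 25.6 against an expected 27, with the torque gone. I'll centre it a touch, release and go to the tab.

```bash
python3 -m handwheel '[[[0,0,0,-0.07],[0,0,0,0]]]' >/dev/null; python3 chk.py 30
python3 -m handwheel '[[[0,0,0,0],[0,0,0,0],[0,0,0,0],[0,0,-0.5,0],[0,0,-1,0],[0,0,-1,0],[0,0,0,0]]]' 0.4
python3 -m handwheel '[[[0,0,0,1],[0,0,0,1],[0,0,0,1],[0,0,0,1],[0,0,0,1],[0,0,0,1],[0,0,0,1],[0,0,0,1]]]' >/dev/null
python3 -m handwheel '[[[0,0,0,1],[0,0,0,1],[0,0,0,1],[0,0,0,1],[0,0,0,0.89],[0,0,0,0],[0,0,0,0]]]' >/dev/null
python3 chk.py 30; python3 -c "
from h import *
go(B(-.055,-.02),.061,YAW)"
```

```text
pin 25.8 mass 609 psi 111.3 Tz [0.333  0.3981 0.0074] grip 30 t 18.35 [0.5256 0.0833 0.0627]
clock: 19.05
eef_pos: [0.5284, 0.0831, 0.1295]
ee_rot: [0.564, 0.826, 0.003, 0.004]
ft_force: [0.3, -0.6, 0.1]
width: 0.6
gripper_force: 0.0
pin 25.4 mass 752 psi 8.3 Tz [-0.0919  0.0093  0.0494] grip 0 t 20.60 [0.5251 0.0829 0.124 ]
units [-3.1962 -1.6061  2.522 ] psi 8.30780860378786 turn 0.021475989116271466
```

```bash
python3 -m handwheel '[[[-0.8,-0.4,0,0],[-0.8,-0.4,0,0],[-0.8,-0.4,0,0],[-0.8,-0.4,0,0],[0,0,0,0],[0,0,0,0]]]' >/dev/null
python3 -m handwheel '[[[0,0,0.8,0],[0,0,0.7,0],[0,0,0.5,0],[0,0,0.3,0],[0,0,0.2,0],[0,0,0,0]]]'
python3 -m handwheel '[[[0,0,0,0],[0,0,0,0],[0,0,0,0],[0,0,0,0],[0,0,0,0],[0,0,0,0]]]' 1 25
python3 chk.py 30; python3 -c "
from h import *
go(B(-.055,.02),.061,YAW)"
```

```text
clock: 21.8
eef_pos: [0.4403, 0.1111, 0.0614]
ee_rot: [0.997, 0.071, -0.0, 0.0]
ft_force: [-0.5, -1.0, -0.0]
width: 0.603
gripper_force: 0.0
clock: 22.4
eef_pos: [0.4409, 0.1114, 0.0626]
ee_rot: [0.997, 0.071, 0.001, -0.0]
ft_force: [-0.4, 1.9, 5.5]
width: 0.154
gripper_force: 28.2
pin 25.6 mass 781 psi 8.2 Tz [0.1882 0.1717 0.0332] grip 28 t 22.45 [0.4409 0.1114 0.0627]
units [-0.0304 -1.5914  0.0666] psi 8.182430066497028 turn 0.005803671954917489
```

The tab is gripped at 13 mm. I'll test gently for the first 5 mm, then slide on.

```bash
python3 -m handwheel '[[[0,-0.06,0,0],[0,-0.07,0,0],[0,-0.07,0,0],[0,0,0,0]]]'; python3 chk.py 30
```

```text
clock: 22.85
eef_pos: [0.4403, 0.1158, 0.0626]
ee_rot: [0.997, 0.072, 0.001, 0.001]
ft_force: [-1.0, -2.2, 5.9]
width: 0.156
gripper_force: 28.2
pin 25.6 mass 735 psi 8.2 Tz [-0.2844  0.1246 -0.0327] grip 28 t 22.90 [0.4403 0.1158 0.0626]
```

Force is about 2 N past the 2 mm of play, so the bolt is free. I'll continue.

```bash
python3 -m handwheel '[[[0,-0.2,0,0],[0,-0.2,0,0],[0,-0.2,0,0],[0,-0.2,0,0],[0,-0.2,0,0],[0,-0.2,0,0],[0,-0.1,0,0],[0,0,0,0]]]'
python3 -m handwheel '[[[0,-0.05,0,0],[0,0,0,0]]]';python3 -m handwheel '[[[0,-0.04,0,0],[0,0,0,0]]]'
```

```text
clock: 23.7
eef_pos: [0.4356, 0.1483, 0.0627]
ee_rot: [0.997, 0.072, 0.001, 0.0]
ft_force: [-1.0, -1.2, 5.9]
width: 0.156
gripper_force: 28.2
clock: 23.9
eef_pos: [0.4355, 0.1492, 0.0627]
ee_rot: [0.997, 0.072, 0.001, 0.001]
ft_force: [-2.3, -1.7, 6.0]
width: 0.15
gripper_force: 28.2
clock: 24.1
eef_pos: [0.4353, 0.1501, 0.0626]
ee_rot: [0.997, 0.072, 0.001, 0.001]
ft_force: [-0.8, -2.4, 5.6]
width: 0.154
gripper_force: 28.2
```

```bash
for k in 1; do python3 -m handwheel '[[[0,-0.04,0,0],[0,0,0,0]]]';python3 -m handwheel '[[[0,-0.04,0,0],[0,0,0,0]]]'; python3 -m handwheel '[[[0,-0.04,0,0],[0,0,0,0],[0,0,0,0]]]';done | grep -E "pos|force"
```

```text
eef_pos: [0.4352, 0.1511, 0.0626]
ft_force: [-1.7, -1.6, 5.7]
gripper_force: 28.2
eef_pos: [0.4352, 0.1512, 0.0626]
ft_force: [-0.6, -6.4, 6.3]
gripper_force: 28.3
eef_pos: [0.4352, 0.1512, 0.0626]
ft_force: [0.3, -9.4, 6.8]
gripper_force: 28.3
```

The bolt is at its end stop: position fixed, force rising to 9 N. I'll let go, rise, back away and look.

```bash
python3 -m handwheel '[[[0,0,0,0],[0,0,0,0],[0,0,0,0],[0,0,-0.4,0],[0,0,-0.8,0],[0,0,-1,0],[0,0,-1,0],[0,0,0,0]]]' 0.4 | grep -E "pos|force"
python3 -m handwheel '[[[0,1,-0.4,0],[0,1,-0.4,0],[0,1,-0.4,0],[0,1,-0.4,0],[0,1,-0.4,0],[0,1,0,0],[0,1,0,0],[0,1,0,0]]]' | grep -E "pos|force"
python3 -m handwheel '[[[0,1,0,0],[0,1,0,0],[0,1,0,0],[0,1,0,0],[0,0,0,0],[0,0,0,0]]]' | grep -E "pos|force"
python3 chk.py 30;python3 - <<'E'
from h import *
a=ctrl.capture("top")[198:303,248:393,::-1]; b=ctrl.capture("side")[203:313,248:393,::-1]
f=lambda i:cv2.resize(i[:105],None,fx=2.75,fy=5.5/2*2*.5,interpolation=cv2.INTER_CUBIC)
cv2.imwrite("pics/end.png",np.hstack([f(a),f(b)]))
E
```

```text
eef_pos: [0.437, 0.1543, 0.1466]
ft_force: [-0.1, -0.5, 0.7]
gripper_force: 0.0
eef_pos: [0.4624, -0.0453, 0.1912]
ft_force: [0.3, -0.9, 0.2]
gripper_force: 0.0
eef_pos: [0.4766, -0.1434, 0.1911]
ft_force: [-0.1, -0.6, 0.6]
gripper_force: 0.0
pin 25.6 mass 804 psi 8.2 Tz [-0.1131 -0.0509  0.047 ] grip 0 t 27.05 [ 0.4766 -0.1429  0.1912]
```

View pics/end.png

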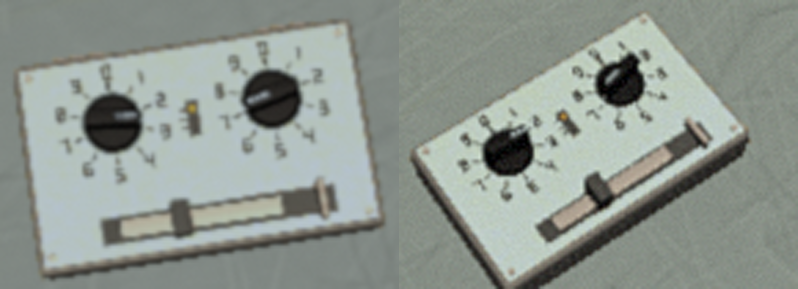

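Both views show the pin at the back mark, the tab slid left (top crop (181,218)) and the robot clear. I'll hand in.

```bash
python3 -c "
from station import ctrl
print(ctrl.sign_off())"
```

```text
the job is handed in; nothing more can be done
None
```

The job is handed in: the left dial dropped in near 3, then the right dial near 7, and the bolt was slid left to its end stop and released, with the robot clear at about 27 s; no verdict was returned.

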